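# Log the seals on the reader and park them

### The arm

A 6-joint arm with a two-finger parallel gripper is mounted at the origin on the work surface. World frame = base frame: x ahead of the robot, y to its left, z up, the work surface at z = 0. Lengths are in mm, angles in degrees, forces in N, time in s.
With the tool pointing down it reaches from about 350 to 850 mm from the base axis. Payload 8.1 kg.
Tool frame: the origin (TCP) lies on the centre line of the jaws, within the pads' length; the fingertips stand 14 mm ahead of it and the grasp point (between the pads) lies 5 mm behind it; z points along the fingers, y is the line along which they close (so a half turn about z gives the same grasp; the last joint's range is limited). The gripper opens to 85 mm and grips with 20 to 120 N. Pads are 22 mm wide; open, the fingers measure 114 mm over their backs; the gripper's body (76 mm by 85 mm) begins 54 mm behind the grasp point. The pads swing forward as they close: fully open they stand 13 mm farther back than shut.
Start: joints at [-82.242, 7.471, 85.268, -0, 87.261, -4.893], TCP at [131.426, -585.434, 245.292] pointing down, gripper open.
Joint ranges: [-169.43, 169.43], [-51.17, 129.36], [1.28, 143.12], [-76.62, 256.62], [0, 156.53], [-152.29, 152.29]. Speed limits (degrees/s): [136.94, 136.94, 159.86, 180, 180, 180].

### API

Orientations are given as [roll, pitch, yaw] about the fixed x, y, z axes, in that order (R = Rz(yaw) Ry(pitch) Rx(roll)).
In Python, from bench import sense, snapshot, camera_info, hand_in gives the robot as it stands. The module is installed in compiled form; this text tells all that it offers.
- The arm moves only by the tool apply_moves, never from a script. Its argument "deltas" is a list of rows, each a list of 7 numbers: the shift along the tool's x, y, z scaled (see below), then the turn, a rotation vector about the tool's x, y, z scaled (see below), then the opening, from 0 (shut) to 1 (fully open). In form: [[dx, dy, dz, ax, ay, az, claw], ...]. A call has 1 to 8 rows; each row shifts and turns the commanded pose from where the row before left it, along the tool's axes as they then stand; what a row does not reach is not made up. The controller multiplies each number of a shift by 0.03 m and each number of a turn by 0.08 rad. A row lasts 1/8 s, in which the tool goes at most 62.5 mm and 10.7 degrees, less where a joint would pass 70% of its speed; a pose out of reach is approached as far as the arm can. A call with a number of a shift or a turn outside -1 to 1 is refused whole. A call with a gripper value outside its range is refused whole. The fingers move at their own pace and stop on an object; "grip_force" is the grip in N (left out, the last holds). Time passes only in rows, so rows that do not move let the fingers close. It gives the time, the measured TCP pose, the force, the opening and the grip force at its end, in the units of the state.
- sense(): the state, without advancing time (a new reading comes with each control period).
- snapshot(name): name is "side" or "top" or "wrist"; returns the picture (384x512x3 uint8, red, green, blue); there is no depth.
- camera_info(name): a dict with "vertical_fov" (degrees; the focal length in pixels is half the picture's height over the tangent of half this angle, whatever the lens; pixels are square), "cx", "cy" (the principal point, pixels), "k1" (the pictures are not rectified: a ray, as slopes to the right and down, at radius r is drawn at 1 + k1 r^2 times it, then the intrinsics apply), "origin" and "rotation" of the camera in the world; the wrist camera has in their place "tool_from_camera" (4x4, takes a point from camera to tool coordinates, whose origin is the TCP and whose axes are the flange's). Camera axes: x right, y up, looking along -z (the intrinsics and any distortion apply to the point x, -y, -z); pixel columns grow to the right and rows downward; lengths in mm; the calibration is good to about 2 mm. A picture is of the moment at which its call begins: read the wrist's pose just before it. camera_info takes no time and is no camera call.
- hand_in(): hands the job in; it is judged then, once.
The state is a dict: "time": time; "joint_pos": joint angles; "qd": joint speeds; "joint_efforts": joint torques, N m; "tool_pos": TCP position; "tcp_rot": TCP orientation; "ft_force": force on the tool from outside, world axes, zero at the start; "wrist_torque": the same for the moment, N m; "finger_gap": finger opening in mm; "grip_force": force on a finger pad.
Only numpy, scipy, OpenCV 4.12 (cv2) and the standard library are available. Lean on these libraries where they do the work, as an engineer would, in place of code of your own. Each camera call takes 0.05 s, during which the arm holds its last target. There are 200 camera calls.

### The job

Take stock of the seals in the terracotta dishes, in this order, passing over any that is missing: lead bulla, brass die, iron weight. For each, slide its dish onto the blue reader pad so that it stands wholly on it, press the recorder's red plunger fully down to its stop, hold it there for a second and let it spring up, and then slide the dish off onto the green mat. At the end every dish stands wholly on the mat; slide the dishes without lifting or tipping them, and leave everything else where it is.

Things in the scene. Friction and masses are not known exactly. Their poses are not given: they have to be found in the camera images.
- dish_lead: round terracotta dish, 80 mm diameter, wall upright and 26 mm high, about 0.4 kg, loose on the shelf; fixed in its middle is a flat grey lead bulla with a cross on it; 34 mm high in all. Origin: centre of the underside, z up. None throughout if absent in this run.
- dish_brass: round terracotta dish, 80 mm diameter, wall upright and 26 mm high, about 0.4 kg, loose on the shelf; fixed in its middle is a golden brass seal die with a thin stem and ring loop; 62 mm high in all. Origin: centre of the underside, z up. None throughout if absent in this run.
- dish_iron: round terracotta dish, 80 mm diameter, wall upright and 26 mm high, about 0.4 kg, loose on the shelf; fixed in its middle is a black cylindrical iron weight with a small knob; 62 mm high in all. Origin: centre of the underside, z up. None throughout if absent in this run.
- pad: round blue reader pad with a black rim, 108 mm diameter, set flush with the shelf (no step to slide over). Origin: its centre on the surface.
- mat: green parking mat with a white border, 420 mm along its own y and 150 mm along its own x, flush with the shelf (no step to slide over). Origin: its centre on the surface.
- recorder: grey recorder box, fixed, 90 x 76 mm and 38 mm high, with the red plunger standing up in its middle. Origin: centre of its underside.
- plunger (a joint): travel of the red spring plunger, 0 = up, 0.012 m = down at its stop; it takes 5 N to start moving and 10 N at the stop, and springs back up when released.
- plunger_top (a point): centre of the top of the red mushroom head, 44 mm diameter; 66 mm above the shelf when up, 54 mm at the stop; presses straight down and moves with the head.
- tamp: bystander: turned wooden tamp standing on end, 52 mm diameter, 66 mm high
- tin: bystander: round aluminium tin, 68 mm diameter, 58 mm high
- stone: bystander: flat grey sharpening stone, 50 x 110 x 25 mm, on the left
- ingot: bystander: small copper bar, 40 x 70 x 20 mm, beyond the pad
- tag_box: bystander: cardboard box 120 x 90 x 50 mm
There are look-alikes about, which are no part of the job. What is shaped like the recorder but turquoise is not meant.

How it is judged (in metres and radians):
On the way, in this order (a step that is already met when the one before it is completed fails the run):
1. the lead bulla's dish stands wholly on the reader pad while the plunger is held down at its stop (horizontal distance between dish_lead and pad below 0.016 m and height (world z) of dish_lead below 0.003 m and z of dish_lead in the frame of plunger_top above -0.0555 m), for 0.4 s.
2. the brass seal die's dish stands wholly on the reader pad while the plunger is held down at its stop (horizontal distance between dish_brass and pad below 0.016 m and height (world z) of dish_brass below 0.003 m and z of dish_brass in the frame of plunger_top above -0.0555 m), for 0.4 s.
3. the black iron weight's dish stands wholly on the reader pad while the plunger is held down at its stop (horizontal distance between dish_iron and pad below 0.016 m and height (world z) of dish_iron below 0.003 m and z of dish_iron in the frame of plunger_top above -0.0555 m), for 0.4 s.
At the end, for the whole second after the job is handed in: Every dish present stands upright and at rest wholly on the green mat (centre within 38 mm of the mat's centre across it and 173 mm along it), the plunger is up, and each was recorded, in order, with its centre within 16 mm of the pad's centre and the plunger within 1.5 mm of its stop for 0.4 s (x of dish_lead in the frame of mat between -0.038 and 0.038 m and y of dish_lead in the frame of mat between -0.173 and 0.173 m and height (world z) of each of dish_lead, dish_brass, dish_iron below 0.006 m and angle between each of dish_lead, dish_brass, dish_iron's own z axis and vertical below 0.1 rad and linear speed of each of dish_lead, dish_brass, dish_iron below 0.02 m/s and x of dish_brass in the frame of mat between -0.038 and 0.038 m and y of dish_brass in the frame of mat between -0.173 and 0.173 m and x of dish_iron in the frame of mat between -0.038 and 0.038 m and y of dish_iron in the frame of mat between -0.173 and 0.173 m and value of joint plunger below 0.002 m); the robot touches nothing.
It fails at once if the lead bulla's dish is lifted off the shelf (over 30 mm) or tipped (over 0.4 rad) (height (world z) of dish_lead above 0.03 m or angle between dish_lead's own z axis and vertical above 0.4 rad).
It fails at once if the brass seal die's dish is lifted off the shelf (over 30 mm) or tipped (over 0.4 rad) (height (world z) of dish_brass above 0.03 m or angle between dish_brass's own z axis and vertical above 0.4 rad).
It fails at once if the black iron weight's dish is lifted off the shelf (over 30 mm) or tipped (over 0.4 rad) (height (world z) of dish_iron above 0.03 m or angle between dish_iron's own z axis and vertical above 0.4 rad).
It fails at once if a bystander is moved by more than 30 mm (distance of any of tamp, tin, stone, ingot, tag_box from where it was at the start of the episode above 0.03 m).
Of dish_lead, dish_brass, dish_iron only 2 to 3 are there at a start; the rules pass over those that are not, and their reading is None.
At some moment in a run one of dish_lead, dish_brass, dish_iron may be knocked a few centimetres aside while the robot is not near it.
It also fails if it takes over 210 s, if anything falls off the work surface, if the arm or the gripper's body presses on something with over 40 N, if the wrist force passes 120 N, or if a joint passes its speed limit or range.

## Working session

There is one attempt and no reset: what is moved stays moved. The work goes in short steps, Python scripts to look and compute and a tool call to move; the robot and the scene stay as the last step left them, time stands still between calls to the robot, and variables do not carry over. Pictures are saved under pics/ and viewed, at most 14 in all, crops included, and the job is handed in when it is done.

Besides the shell and the picture viewer there is one more tool, called after ">>>" as name([rows], argument=value, ...), one row to a line, values as JSON. apply_moves: Moves the arm, as the interface text tells. Its arguments: {"type":"object","properties":{"deltas":{"type":"array"},"grip_force":{"type":"number"}},"required":["deltas"]}

```bash
mkdir -p pics
cat > h.py <<'E'
import numpy as np, cv2
from bench import sense, snapshot, camera_info, hand_in
from scipy.spatial.transform import Rotation as R
def grab(n,f):
    s=sense(); im=snapshot(n); cv2.imwrite('pics/'+f,im[:,:,::-1]); return s,im
def cam(n,s=None):
    c=camera_info(n)
    f=192/np.tan(np.radians(c['vertical_fov'])/2)
    if n=='wrist':
        T=np.array(c['tool_from_camera']); Rt=R.from_euler('xyz',s['tcp_rot'],degrees=True).as_matrix()
        return f,c,Rt@T[:3,3]+np.array(s['tool_pos']),Rt@T[:3,:3]
    return f,c,np.array(c['origin'],float),np.array(c['rotation'],float)
def ray(n,u,v,s=None):
    f,c,o,M=cam(n,s)
    d=np.array([(u-c['cx'])/f,(v-c['cy'])/f]); x=d.copy()
    for _ in range(30): x=d/(1+c['k1']*(x@x))
    return o,M@np.array([x[0],-x[1],-1])
def onz(n,u,v,z=0,s=None):
    o,d=ray(n,u,v,s); return o+d*(z-o[2])/d[2]
def proj(n,p,s=None):
    f,c,o,M=cam(n,s); q=M.T@(np.array(p,float)-o); x=np.array([q[0],-q[1]])/-q[2]
    x=x*(1+c['k1']*(x@x)); return x*f+[c['cx'],c['cy']]
def tri(a,b):
    (o1,d1),(o2,d2)=a,b; d1=d1/np.linalg.norm(d1);d2=d2/np.linalg.norm(d2)
    t=np.linalg.lstsq(np.c_[d1,-d2],o2-o1,rcond=None)[0]
    p,q=o1+t[0]*d1,o2+t[1]*d2; return (p+q)/2,np.linalg.norm(p-q)
E
python3 - <<'E'
from h import *
for n in('top','side'):
    s,im=grab(n,n+'0.png'); print(camera_info(n))
    cv2.imwrite(f'pics/{n}0b.png',cv2.resize(im[:,:,::-1],(800,600),interpolation=cv2.INTER_CUBIC))
print(camera_info('wrist')); print(s)
E
```

```text
{'vertical_fov': 44.11320657172645, 'cx': 248.38953718046042, 'cy': 193.3759524073594, 'k1': -0.17121634552087273, 'origin': array([ 265.96706088,    6.6951846 , 1617.17570593]), 'rotation': array([ 10.37522862,  -1.65626061, -88.68712971])}
{'vertical_fov': 43.56692495975928, 'cx': 252.5416435032177, 'cy': 191.26974223823044, 'k1': 0.04558804049151463, 'origin': array([ 358.42366124, 1299.44869147,  965.59708339]), 'rotation': array([  55.54295185,    1.24058337, -173.77976009])}
{'vertical_fov': 64.9387415234679, 'cx': 252.26193864244368, 'cy': 189.67798160134794, 'k1': 0.022443309201174114, 'tool_from_camera': array([[-1.03428339e-05,  9.64646307e-01,  2.63547913e-01,
         6.68347788e+01],
       [ 9.99999910e-01, -1.02082627e-04,  4.12890625e-04,
        -3.81269265e-01],
       [ 4.25197080e-04,  2.63547894e-01, -9.64646218e-01,
        -1.28476056e+02],
       [ 0.00000000e+00,  0.00000000e+00,  0.00000000e+00,
         1.00000000e+00]])}
{'time': 0.05, 'joint_pos': array([-8.22415504e+01,  7.51502435e+00,  8.53305962e+01, -1.11515090e-03,
        8.72620347e+01, -4.89101693e+00]), 'qd': array([ 0.09799053,  0.03260378, -0.1853616 , -0.11339523,  0.06190779,
        0.05153416]), 'joint_efforts': array([ 1.29422904e-03, -5.71376431e+01, -5.02335620e+01, -2.55361658e-05,
        9.09740775e-03, -2.49344635e-05]), 'tool_pos': array([ 131.35472527, -584.89515523,  244.23266816]), 'tcp_rot': array([-1.79892642e+02, -8.06903828e-03,  1.26495133e+01]), 'ft_force': array([-0.13964437, -0.62480632,  0.70389181]), 'wrist_torque': array([ 0.00669052, -0.01894271,  0.04750467]), 'grip_force': 0.0, 'finger_gap': 85.411065524051}
```

View pics/top0b.png

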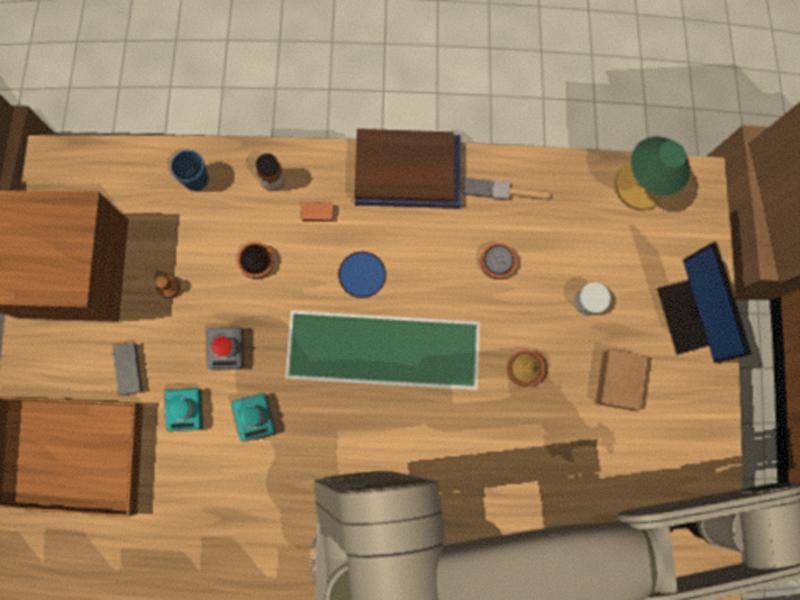

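View pics/side0b.png

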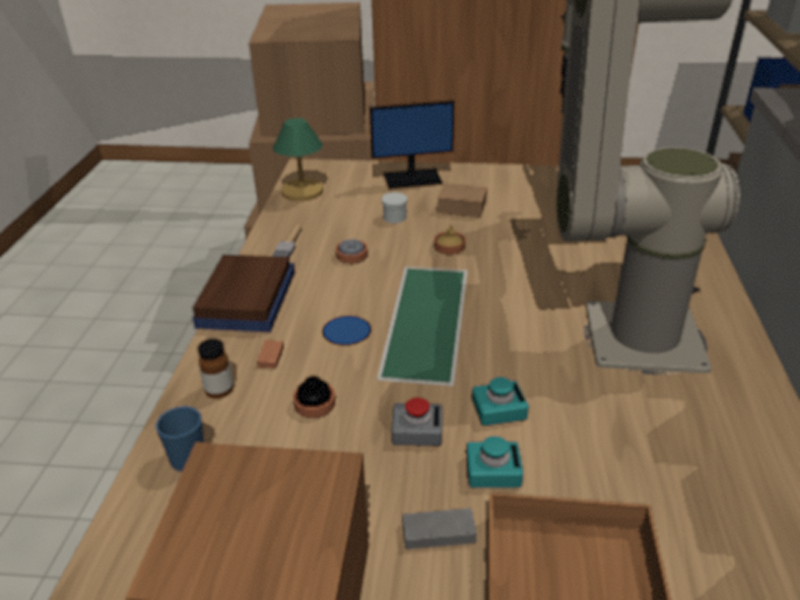

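The top view (800 px scale) shows all three dishes: lead (499,261), brass (527,368) and iron (257,261). The pad is at (362,274), the mat centre is at about (383,350), and the grey recorder with the red head is at (224,347). There are turquoise look-alikes at (184,410) and (254,416), which I won't use. The tin is at (594,298), the box at (624,379), the tamp at (167,286), the ingot at (317,211) and the stone at (127,369).

```bash
sed -i "s/np.array(c\['rotation'\],float)$/R.from_euler('xyz',c['rotation'],degrees=True).as_matrix()/" h.py
python3 - <<'E'
from h import *
k=.64; g=lambda n,u,v,z:np.round(onz(n,(u+.5)*k-.5,(v+.5)*k-.5,z),0)
T=dict(lead=(499,261,26),brass=(527,368,26),iron=(257,261,40),pad=(362,274,0),plung=(222,345,66),tin=(594,298,58),ingot=(317,211,20),tamp=(162,286,60),box=(624,379,50),m1=(291,312,0),m2=(479,322,0),m3=(476,388,0),m4=(287,377,0))
S=dict(lead=(351,247,26),brass=(450,240,26),iron=(314,392,26),pad=(347,330,0),plung=(417,405,66),m1=(381,379,0),m2=(406,269,0),m3=(467,270,0),m4=(452,382,0))
for n in T: print(n,g('top',*T[n]), g('side',*S[n]) if n in S else '')
a=cv2.imread('pics/top0.png')
def crop(u,v,w=36,h=27): 
    u,v=int(u*k),int(v*k); return cv2.resize(a[v-h:v+h,u-w:u+w],(400,300),interpolation=cv2.INTER_CUBIC)
cv2.imwrite('pics/c1.png',np.vstack([np.hstack([crop(499,261),crop(527,368)]),np.hstack([crop(257,261),crop(224,347)])]))
# hsv masks
hsv=cv2.cvtColor(a,cv2.COLOR_BGR2HSV)
for nm,lo,hi in(('blue',(105,120,60),(125,255,255)),('green',(60,80,30),(85,255,200)),('red',(0,180,120),(5,255,255))):
    m=cv2.inRange(hsv,lo,hi); n,_,st,ce=cv2.connectedComponentsWithStats(m)
    for i in range(1,n):
        if st[i,4]>60: print(nm,st[i],ce[i].round(1),onz('top',*ce[i],66 if nm=='red' else 0).round(0))
E
```

```text
lead [ 659. -277.   26.] [ 660. -278.   26.]
brass [ 422. -338.   26.] [ 418. -329.   26.]
iron [640. 258.  40.] [645. 258.  26.]
pad [626.  27.   0.] [622.  27.   0.]
plung [450. 318.  66.] [446. 321.  66.]
tin [ 575. -482.   58.] 
ingot [764. 132.  20.] 
tamp [574. 459.  60.] 
box [ 399. -548.   50.] 
m1 [536. 182.   0.] [529. 181.   0.]
m2 [ 525. -236.    0.] [ 519. -227.    0.]
m3 [ 378. -230.    0.] [ 372. -234.    0.]
m4 [391. 184.   0.] [389. 178.   0.]
blue [ 439  159   37   71 1244] [456.5 194.9] [ 579. -792.    0.]
blue [218 162  28  27 596] [231.3 175.2] [626.  28.   0.]
green [405  89  36  35 766] [422.7 105.8] [ 916. -680.    0.]
green [ 186  202  118   44 4073] [243.2 222.9] [460. -18.   0.]
green [160 259  15  21  95] [168.8 270. ] [292. 230.   0.]
red [136 216  12  11 108] [141.7 220.9] [449. 319.  66.]
```

View pics/c1.png

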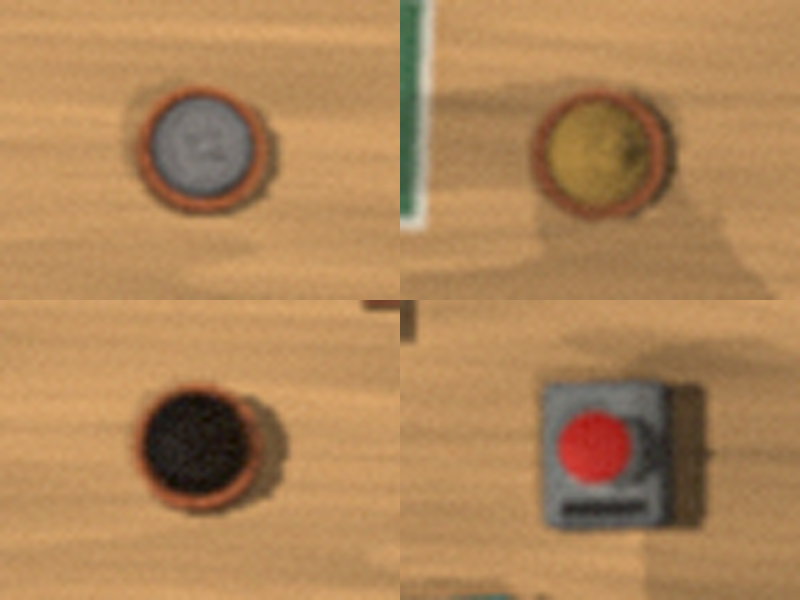

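The crop confirms the grey bulla with a cross, the golden die with its stem, the black weight, and the grey box with the red head. I'll square the tool to world axes and move near the lead dish.

>>> apply_moves([
  [0, 0, 0, 0, 0, 0.92, 1],
  [0, 0, 0, 0, 0, 0.92, 1],
  [0, 0, 0, 0, 0, 0.92, 1],
  [0.5, -0.35, 0, 0, 0, 0, 1],
  [1, -0.7, 0, 0, 0, 0, 1],
  [1, -0.7, 0, 0, 0, 0, 1],
  [1, -0.7, 0, 0, 0, 0, 1],
  [1, -0.7, 0, 0, 0, 0, 1],
], grip_force=25)

```text
time: 1.1
tool_pos: [268.1, -489.1, 245.1]
tcp_rot: [-180.0, -0.0, 0.1]
ft_force: [0.0, -1.0, -0.3]
finger_gap: 85.9
grip_force: 0.0
```

>>> apply_moves([
  [1, -0.7, 0, 0, 0, 0, 1],
  [1, -0.7, 0, 0, 0, 0, 1],
  [1, -0.7, 0, 0, 0, 0, 1],
  [1, -0.7, 0, 0, 0, 0, 1],
  [1, -0.7, 0, 0, 0, 0, 1],
  [1, -0.7, 0, 0, 0, 0, 1],
  [0.5, -0.35, 0, 0, 0, 0, 1],
  [0, 0, 0, 0, 0, 0, 1],
])

```text
time: 2.1
tool_pos: [462.1, -353.3, 245.1]
tcp_rot: [-180.0, 0.0, 0.2]
ft_force: [-1.2, -0.6, 0.1]
finger_gap: 85.0
grip_force: 0.0
```

```bash
cat >> h.py <<'E'
def dish(im,n,p,s=None,z=26,w=60):
    # terracotta blob nearest expected pixel -> enclosing circle centre, at height z
    u,v=proj(n,[*p,z],s); hsv=cv2.cvtColor(im,cv2.COLOR_RGB2HSV).astype(int)
    m=(((hsv[...,0]<10)|(hsv[...,0]>172))&(hsv[...,1]>115)&(hsv[...,2]>60)&~((hsv[...,1]>215)&(hsv[...,2]>120))).astype(np.uint8)
    n_,L,st,ce=cv2.connectedComponentsWithStats(m,connectivity=8)
    ids=[i for i in range(1,n_) if st[i,4]>25]
    i=min(ids,key=lambda i:np.hypot(*(ce[i]-[u,v])))
    c=cv2.findContours((L==i).astype(np.uint8),cv2.RETR_EXTERNAL,cv2.CHAIN_APPROX_NONE)[0][0]
    (a,b),r=cv2.minEnclosingCircle(c); return (a,b,r),onz(n,a,b,z,s)
def dishes(ps,names=('top','side')):
    for n in names:
        im=snapshot(n)
        for k,p in ps.items():
            c,q=dish(im,n,p); print(n,k,np.round(c,1),q.round(0)[:2])
def st():
    s=sense(); print('t%.1f'%s['time'],s['tool_pos'].round(1),s['tcp_rot'].round(2),'F',s['ft_force'].round(1),'gap %.1f'%s['finger_gap'])
E
python3 - <<'E'
from h import *
st(); dishes(dict(lead=(660,-277),brass=(420,-335),iron=(640,258)))
s,im=grab('wrist','w1.png')
print(proj('wrist',[660,-277,26],s), proj('wrist',[700,-277,26],s))
try: print(dish(im,'wrist',(660,-277),s))
except Exception as e: print(e)
E
```

```text
t2.1 [ 462.1 -353.3  245.1] [-1.7998e+02  2.0000e-02  1.8000e-01] F [-1.2 -0.6  0.1] gap 85.0
top lead [141.6 221.    6.7] [453. 327.]
top brass [141.6 221.    6.7] [453. 327.]
top iron [141.6 221.    6.7] [453. 327.]
side lead [191.5 260.    4.7] [664. 300.]
side brass [266.5 259.5   7.6] [450. 280.]
side iron [191.5 260.    4.7] [664. 300.]
[173.89381681 -33.8224607 ] [170.58455861 -84.2937599 ]
((208.5, 194.5, 7.516748428344727), array([ 426.47776634, -301.61523605,   26.        ]))
```

View pics/w1.png

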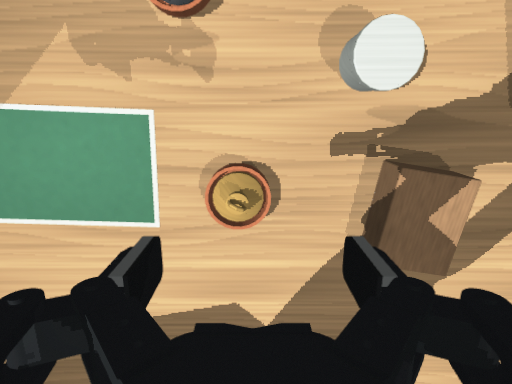

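The wrist view shows the brass dish at (238,197) with a radius of about 33, the lead dish at the top edge near (181,0), the tin at (388,52) and the tag box at right. My colour mask needs tuning.

Run:
```python
from h import *
s=sense(); print(onz('wrist',238,197,26,s).round(1))
for f,pts in(('top0.png',[(319,157),(319,178),(337,226),(155,157),(175,167)]),('w1.png',[(238,165),(207,197),(269,200),(238,228),(300,200),(100,60)])):
    h=cv2.cvtColor(cv2.imread('pics/'+f),cv2.COLOR_BGR2HSV)
    for u,v in pts:
        w=h[v-2:v+3,u-2:u+3].reshape(-1,3); print(f,u,v,w[np.argmin(w[:,0])],w[12])
f='side0.png';h=cv2.cvtColor(cv2.imread('pics/'+f),cv2.COLOR_BGR2HSV)
for u,v in [(225,165),(288,158),(201,262)]:
    w=h[v-2:v+3,u-2:u+3].reshape(-1,3); print(f,u,v,w[np.argmin(w[:,0])],w[12])
```

```text
[ 423.2 -337.2   26. ]
top0.png 319 157 [  0  12 103] [  9 106 108]
top0.png 319 178 [  9 157 161] [ 14 138 129]
top0.png 337 226 [ 10 148 160] [ 14 151 123]
top0.png 155 157 [  5 136  47] [ 15 134 177]
top0.png 175 167 [  9 151 105] [ 15 145 102]
w1.png 238 165 [  9 146 171] [ 10 145  74]
w1.png 207 197 [  9 145 141] [  9 146 205]
w1.png 269 200 [  9 146 175] [ 10 144 221]
w1.png 238 228 [  9 146 171] [ 10 146 212]
w1.png 300 200 [ 16 105 197] [ 16 105 207]
w1.png 100 60 [ 16 105 184] [ 16 106 190]
side0.png 225 165 [  8  98 104] [ 10 152 104]
side0.png 288 158 [  9 148 102] [ 12 143 112]
side0.png 201 262 [  9 148  93] [ 10 148 114]
```

>>> apply_moves([
  [1, -0.7, 0, 0, 0, 0, 1],
  [1, -0.6, 0, 0, 0, 0, 1],
  [1, -0.6, 0, 0, 0, 0, 1],
  [0.7, -0.6, 0, 0, 0, 0, 1],
  [0, 0, 0, 0, 0, 0, 1],
  [0, 0, 0, 0, 0, 0, 1],
])

```text
time: 3.0
tool_pos: [571.6, -280.5, 245.2]
tcp_rot: [180.0, 0.0, -0.1]
ft_force: [-0.1, 0.1, -0.4]
finger_gap: 85.4
grip_force: 0.0
```

```bash
python3 - <<'E'
t=open('h.py').read()
a=t.index("    m=(((hsv"); b=t.index("    n_,L")
t=t[:a]+"    m=((hsv[...,0]>=5)&(hsv[...,0]<=12)&(hsv[...,1]>110)&(hsv[...,1]<205)&(hsv[...,2]>60)).astype(np.uint8)\n"+t[b:]
open('h.py','w').write(t)
E
python3 - <<'E'
from h import *
st(); dishes(dict(lead=(660,-277),brass=(420,-335),iron=(640,258)))
s,im=grab('wrist','w2.png'); print(dish(im,'wrist',(660,-277),s),dish(im,'wrist',(420,-335),s))
E
```

```text
t3.0 [ 571.6 -280.5  245.2] [ 1.7998e+02  3.0000e-02 -5.0000e-02] F [-0.1  0.1 -0.4] gap 85.4
top lead [317.  165.   10.8] [ 666. -269.]
top brass [317.  165.   10.8] [ 666. -269.]
top iron [163.2 166.3  11.7] [645. 264.]
side lead [224.5 160.   10. ] [ 657. -262.]
side brass [287.5 154.5   9.8] [ 419. -321.]
side iron [200.9 255.4  13.6] [641. 278.]
((247.55343627929688, 83.49236297607422, 38.89100646972656), array([ 662.8426184 , -275.14978076,   26.        ])) ((295.3342590332031, 275.4903564453125, 31.82464599609375), array([ 428.02310379, -335.58929921,   26.        ]))
```

View pics/w2.png

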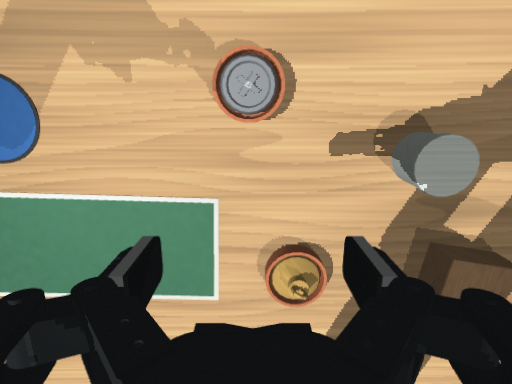

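Lead dish at pixel (249,84), with the brass dish, tin and mat also visible. Next I check the rim height by triangulation and descend behind the lead dish.

Run:
```python
from h import *
s=sense(); w1={'tool_pos':np.array([462.1,-353.3,245.1]),'tcp_rot':[-179.98,.02,.18]}
print('brass rim',tri(ray('wrist',238,197,w1),ray('wrist',296.5,275,s)))
print('lead rim',tri(ray('top',318.5,166.3),ray('wrist',249,84,s)), tri(ray('side',224.5,158.5),ray('wrist',249,84,s)))
print('mat',onz('wrist',218,200,0,s),onz('wrist',216,298,0,s))
```

```text
brass rim (array([ 423.68811528, -336.73106947,   19.37821226]), np.float64(3.476232161466869))
lead rim (array([ 663.29472761, -276.37594666,   16.48628666]), np.float64(0.43600470944347847)) (array([ 661.10343735, -276.82733464,   23.75783336]), np.float64(3.0840268904288104))
mat [ 522.35005784 -235.54230253    0.        ] [ 376.84489791 -228.26550735    0.        ]
```

>>> apply_moves([
  [0, -0.15, 1, 0, 0, 0, 1],
  [0, 0, 1, 0, 0, 0, 1],
  [0, 0, 1, 0, 0, 0, 1],
  [0, 0, 1, 0, 0, 0, 1],
  [0, 0, 1, 0, 0, 0, 1],
  [0, 0, 1, 0, 0, 0, 1],
  [0, 0, 1, 0, 0, 0, 1],
  [0, 0, 0.3, 0, 0, 0, 1],
])

```text
time: 4.15
tool_pos: [570.4, -274.6, 24.0]
tcp_rot: [-179.9, 0.2, -0.1]
ft_force: [0.4, -0.4, -0.5]
finger_gap: 85.4
grip_force: 0.0
```

>>> apply_moves([
  [0, 0, 0.3, 0, 0, 0, 1],
  [0, 0, 0, 0, 0, 0, 1],
  [0, 0, 0, 0, 0, 0, 1],
])

```text
time: 4.53
tool_pos: [573.2, -275.4, 18.6]
tcp_rot: [179.9, -0.1, -0.0]
ft_force: [-0.6, -1.3, 0.7]
finger_gap: 85.5
grip_force: 0.0
```

>>> apply_moves([
  [0, 0, 0.17, 0, 0, 0, 1],
  [0.8, 0, 0, 0, 0, 0, 1],
  [0.4, 0, 0, 0, 0, 0, 1],
  [0.4, 0, 0, 0, 0, 0, 1],
  [0.4, 0, 0, 0, 0, 0, 1],
  [0.4, 0, 0, 0, 0, 0, 1],
  [0.4, 0, 0, 0, 0, 0, 1],
  [0.15, 0, 0, 0, 0, 0, 1],
])

```text
time: 5.52
tool_pos: [661.7, -274.9, 12.2]
tcp_rot: [180.0, -0.0, 0.0]
ft_force: [0.4, -0.2, 0.2]
finger_gap: 85.3
grip_force: 0.0
```

>>> apply_moves([
  [0, 0, 0, 0, 0, 0, 0.5],
  [0, 0, 0, 0, 0, 0, 0.5],
  [0, 0, 0, 0, 0, 0, 0.5],
  [0, 0, 0, 0, 0, 0, 0.5],
], grip_force=25)

```text
time: 6.02
tool_pos: [661.1, -275.1, 12.6]
tcp_rot: [180.0, -0.0, -0.0]
ft_force: [2.5, -0.5, 3.1]
finger_gap: 79.2
grip_force: 31.7
```

Run:
```python
from h import *
st(); s,im=grab('wrist','w3.png'); print(s['grip_force'])
```

```text
t6.0 [ 661.1 -275.1   12.6] [ 1.7999e+02 -4.0000e-02 -1.0000e-02] F [ 2.5 -0.5  3.1] gap 79.2
31.746082305908203
```

View pics/w3.png

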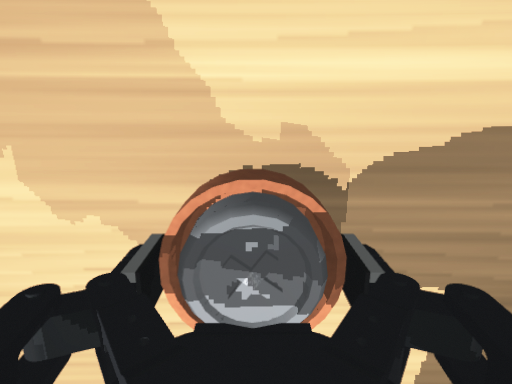

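The dish is gripped and centred in the jaws (gap 79 mm). Dragging it to the pad.

>>> apply_moves([
  [0, -0.4, 0, 0, 0, 0, 0.5],
  [-0.1, -0.8, 0, 0, 0, 0, 0.5],
  [-0.2, -0.8, 0, 0, 0, 0, 0.5],
  [-0.2, -0.8, 0, 0, 0, 0, 0.5],
  [-0.2, -0.8, 0, 0, 0, 0, 0.5],
  [-0.2, -0.8, 0, 0, 0, 0, 0.5],
  [-0.2, -0.8, 0, 0, 0, 0, 0.5],
  [-0.1, -0.8, 0, 0, 0, 0, 0.5],
])

```text
time: 7.08
tool_pos: [624.6, -93.8, 12.5]
tcp_rot: [180.0, -0.0, -0.0]
ft_force: [1.2, -4.7, 5.1]
finger_gap: 78.8
grip_force: 32.1
```

>>> apply_moves([
  [0, -0.8, 0, 0, 0, 0, 0.5],
  [0, -0.8, 0, 0, 0, 0, 0.5],
  [0, -0.8, 0, 0, 0, 0, 0.5],
  [0, -0.8, 0, 0, 0, 0, 0.5],
  [0, -0.6, 0, 0, 0, 0, 0.5],
  [0, -0.28, 0, 0, 0, 0, 0.5],
  [0, 0, 0, 0, 0, 0, 0.5],
  [0, 0, 0, 0, 0, 0, 0.5],
])

```text
time: 8.07
tool_pos: [624.6, 29.7, 12.5]
tcp_rot: [-179.9, 0.0, 0.1]
ft_force: [-0.2, 2.7, 7.1]
finger_gap: 79.1
grip_force: 32.3
```

Run:
```python
from h import *
st(); s,im=grab('wrist','w4.png'); a=cv2.cvtColor(snapshot('top'),cv2.COLOR_RGB2BGR); b=cv2.cvtColor(snapshot('side'),cv2.COLOR_RGB2BGR)
cv2.imwrite('pics/v4.png',np.hstack([cv2.resize(im[:,:,::-1],(400,300)),cv2.resize(b[150:270,160:320],(400,300),interpolation=cv2.INTER_CUBIC)]))
```

```text
t8.1 [624.6  29.7  12.5] [-1.7991e+02  0.0000e+00  5.0000e-02] F [-0.2  2.7  7.1] gap 79.1
```

View pics/v4.png

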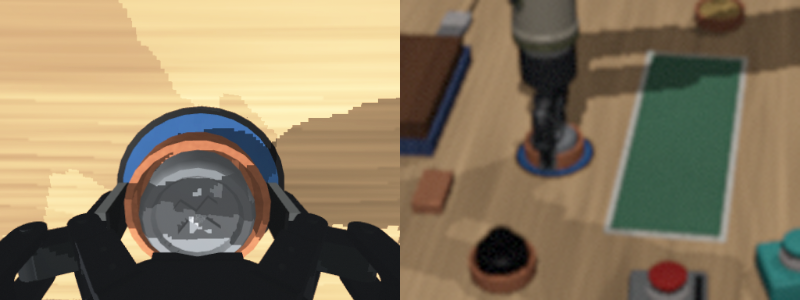

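The dish looks centred on the blue pad, with an even rim showing. Release, rise, then go to the recorder.

>>> apply_moves([
  [0, 0, 0, 0, 0, 0, 1],
  [0, 0, 0, 0, 0, 0, 1],
  [0, 0, 0, 0, 0, 0, 1],
  [0, 0, -0.3, 0, 0, 0, 1],
  [0, 0, -0.8, 0, 0, 0, 1],
  [0, 0, -1, 0, 0, 0, 1],
  [0, 0, -1, 0, 0, 0, 1],
  [0, 0, -0.9, 0, 0, 0, 1],
])

```text
time: 9.22
tool_pos: [625.2, 27.3, 134.2]
tcp_rot: [180.0, -0.1, -0.0]
ft_force: [-0.1, -0.4, -0.1]
finger_gap: 85.2
grip_force: 0.0
```

>>> apply_moves([
  [-0.59, -0.97, 0, 0, 0, 0, 0],
  [-0.59, -0.97, 0, 0, 0, 0, 0],
  [-0.59, -0.97, 0, 0, 0, 0, 0],
  [-0.59, -0.97, 0, 0, 0, 0, 0],
  [-0.59, -0.97, 0, 0, 0, 0, 0],
  [-0.59, -0.97, 0, 0, 0, 0, 0],
  [-0.59, -0.97, 0, 0, 0, 0, 0],
  [-0.59, -0.97, 0, 0, 0, 0, 0],
])

```text
time: 10.22
tool_pos: [482.9, 261.2, 133.0]
tcp_rot: [-180.0, -0.0, -0.0]
ft_force: [-0.4, 0.0, 0.5]
finger_gap: 0.2
grip_force: 0.0
```

>>> apply_moves([
  [-0.59, -0.97, 0, 0, 0, 0, 0],
  [-0.55, -0.94, 0, 0, 0, 0, 0],
  [0, 0, 0, 0, 0, 0, 0],
  [0, 0, 0, 0, 0, 0, 0],
])

```text
time: 10.72
tool_pos: [449.5, 317.3, 132.7]
tcp_rot: [180.0, -0.0, 0.0]
ft_force: [-0.2, -0.2, 0.4]
finger_gap: -0.2
grip_force: 0.0
```

Run:
```python
from h import *
st(); dishes(dict(lead=(624,28),brass=(420,-335),iron=(640,258)))
s,im=grab('wrist','w5.png'); a=snapshot('top')[:,:,::-1]
u,v=(int(x) for x in proj('top',[540,160,0]))
cv2.imwrite('pics/v5.png',np.hstack([cv2.resize(im[:,:,::-1],(400,300)),cv2.resize(a[v-75:v+75,u-100:u+100],(400,300),interpolation=cv2.INTER_CUBIC)]))
```

```text
t10.7 [449.5 317.3 132.7] [ 1.8e+02 -4.0e-02  2.0e-02] F [-0.2 -0.2  0.4] gap -0.2
top lead [231.  174.2  11.5] [624.  29.]
top brass [336.3 235.   12. ] [ 423. -335.]
top iron [163.2 165.8  11.8] [647. 264.]
side lead [220.7 207.   11.7] [622.  40.]
side brass [289.8 156.2   8.3] [ 410. -308.]
side iron [200.8 254.7  13.5] [642. 276.]
```

View pics/v5.png

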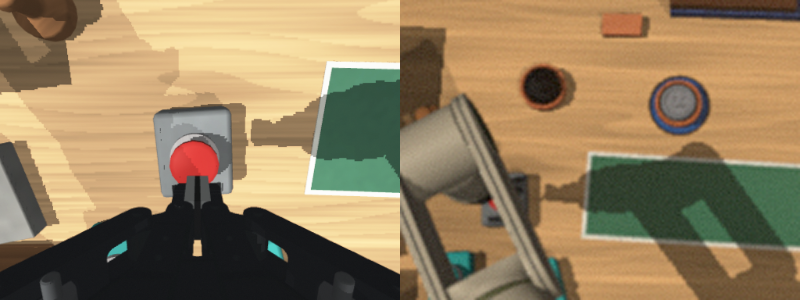

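The lead dish sits concentrically on the pad, and the closed fingers are over the red head. Pressing now.

>>> apply_moves([
  [0.03, -0.08, 0.8, 0, 0, 0, 0],
  [0, 0, 0.8, 0, 0, 0, 0],
  [0, 0, 0.2, 0, 0, 0, 0],
  [0, 0, 0.15, 0, 0, 0, 0],
  [0, 0, 0.15, 0, 0, 0, 0],
  [0, 0, 0, 0, 0, 0, 0],
])

```text
time: 11.68
tool_pos: [450.2, 319.4, 70.3]
tcp_rot: [180.0, 0.0, -0.0]
ft_force: [-4.3, -3.8, 8.4]
finger_gap: 0.1
grip_force: 4.1
```

>>> apply_moves([
  [0, 0, 0.08, 0, 0, 0, 0],
  [0, 0, 0.06, 0, 0, 0, 0],
  [0, 0, 0, 0, 0, 0, 0],
])

```text
time: 12.05
tool_pos: [450.6, 319.7, 68.0]
tcp_rot: [180.0, -0.0, -0.0]
ft_force: [-10.2, -6.6, 21.2]
finger_gap: 0.0
grip_force: 10.3
```

>>> apply_moves([
  [0, 0, 0.02, 0, 0, 0, 0],
  [0, 0, 0, 0, 0, 0, 0],
  [0, 0, 0, 0, 0, 0, 0],
  [0, 0, 0, 0, 0, 0, 0],
  [0, 0, 0, 0, 0, 0, 0],
  [0, 0, 0, 0, 0, 0, 0],
  [0, 0, 0, 0, 0, 0, 0],
  [0, 0, 0, 0, 0, 0, 0],
])

```text
time: 13.05
tool_pos: [450.6, 319.7, 67.9]
tcp_rot: [180.0, -0.0, -0.0]
ft_force: [-12.5, -9.3, 25.4]
finger_gap: -0.5
grip_force: 12.5
```

>>> apply_moves([
  [0, 0, -0.2, 0, 0, 0, 0],
  [0, 0, -0.4, 0, 0, 0, 0],
  [0, 0, -0.7, 0, 0, 0, 0],
  [0, 0, -0.9, 0, 0, 0, 0],
  [0.58, 0.97, -0.5, 0, 0, 0, 1],
  [0.58, 0.97, 0, 0, 0, 0, 1],
  [0.58, 0.97, 0, 0, 0, 0, 1],
  [0.58, 0.97, 0, 0, 0, 0, 1],
])

```text
time: 14.05
tool_pos: [520.5, 202.5, 146.4]
tcp_rot: [-180.0, -0.1, -0.0]
ft_force: [-0.3, 0.3, 0.8]
finger_gap: 72.3
grip_force: 0.0
```

Run:
```python
from h import *
st(); dishes(dict(lead=(624,28),brass=(423,-335),iron=(640,258)),('top',))
s,im=grab('wrist','w6.png'); print(dish(im,'wrist',(624,28),s))
```

```text
t14.1 [520.5 202.5 146.4] [-1.7998e+02 -6.0000e-02 -2.0000e-02] F [-0.3  0.3  0.8] gap 72.3
top lead [231.  174.4  11.6] [623.  29.]
top brass [336.4 235.3  12. ] [ 422. -336.]
top iron [202.7 135.   10.5] [761. 132.]
((466.5, 53.0, 66.27415466308594), array([627.57832703,  38.06726133,  26.        ]))
```

>>> apply_moves([
  [0.3, 0.97, 0, 0, 0, 0, 1],
  [0.3, 0.97, 0, 0, 0, 0, 1],
  [0.3, 0.97, 0, 0, 0, 0, 1],
  [0.3, 0.97, 0, 0, 0, 0, 1],
  [0.3, 0.97, 0.3, 0, 0, 0, 1],
  [0.08, 0.95, 0.7, 0, 0, 0, 1],
  [0, 0, 1, 0, 0, 0, 1],
  [0, 0, 1, 0, 0, 0, 1],
])

```text
time: 15.15
tool_pos: [567.5, 29.5, 55.4]
tcp_rot: [-180.0, -0.1, -0.1]
ft_force: [0.1, 0.3, -0.1]
finger_gap: 85.4
grip_force: 0.0
```

>>> apply_moves([
  [0, 0, 0.95, 0, 0, 0, 1],
  [0, 0, 0.45, 0, 0, 0, 1],
  [0, 0, 0, 0, 0, 0, 1],
  [0, 0, 0, 0, 0, 0, 1],
])

```text
time: 15.65
tool_pos: [568.1, 29.7, 14.9]
tcp_rot: [180.0, -0.1, 0.0]
ft_force: [0.6, 0.6, 0.8]
finger_gap: 84.9
grip_force: 0.0
```

>>> apply_moves([
  [0.4, 0.04, 0.05, 0, 0, 0, 1],
  [0.4, 0, 0, 0, 0, 0, 1],
  [0.4, 0, 0, 0, 0, 0, 1],
  [0.4, 0, 0, 0, 0, 0, 1],
  [0.3, 0, 0, 0, 0, 0, 1],
  [0, 0, 0, 0, 0, 0, 0.5],
  [0, 0, 0, 0, 0, 0, 0.5],
  [0, 0, 0, 0, 0, 0, 0.5],
])

```text
time: 16.65
tool_pos: [624.4, 28.4, 12.4]
tcp_rot: [-180.0, -0.1, -0.0]
ft_force: [3.2, 0.7, 3.0]
finger_gap: 79.0
grip_force: 31.5
```

>>> apply_moves([
  [0, 0, 0, 0, 0, 0, 0.5],
  [-0.5, -0.2, 0, 0, 0, 0, 0.5],
  [-0.8, -0.4, 0, 0, 0, 0, 0.5],
  [-0.8, -0.4, 0, 0, 0, 0, 0.5],
  [-0.8, -0.4, 0, 0, 0, 0, 0.5],
  [-0.8, -0.4, 0, 0, 0, 0, 0.5],
  [-0.8, -0.4, 0, 0, 0, 0, 0.5],
  [-0.7, -0.2, 0, 0, 0, 0, 0.5],
])

```text
time: 17.65
tool_pos: [467.7, 100.6, 12.4]
tcp_rot: [180.0, -0.1, 0.0]
ft_force: [4.0, -0.4, 5.0]
finger_gap: 78.7
grip_force: 32.4
```

>>> apply_moves([
  [-0.37, 0, 0, 0, 0, 0, 0.5],
  [0, 0, 0, 0, 0, 0, 0.5],
  [0, 0, 0, 0, 0, 0, 1],
  [0, 0, 0, 0, 0, 0, 1],
  [0, 0, -0.3, 0, 0, 0, 1],
  [0, 0, -0.7, 0, 0, 0, 1],
  [0, 0, -1, 0, 0, 0, 1],
  [0, 0, -1, 0, 0, 0, 1],
])

```text
time: 18.65
tool_pos: [456.7, 100.2, 103.0]
tcp_rot: [180.0, 0.0, -0.0]
ft_force: [-0.5, -0.4, -0.2]
finger_gap: 85.1
grip_force: 0.0
```

>>> apply_moves([
  [0, 0, -1, 0, 0, 0, 1],
  [-0.2, 0.97, -0.2, 0, 0, 0, 1],
  [-0.2, 0.97, 0, 0, 0, 0, 1],
  [-0.2, 0.97, 0, 0, 0, 0, 1],
  [-0.2, 0.97, 0, 0, 0, 0, 1],
  [-0.2, 0.97, 0, 0, 0, 0, 1],
  [-0.2, 0.97, 0, 0, 0, 0, 1],
  [-0.2, 0.97, 0, 0, 0, 0, 1],
])

```text
time: 19.65
tool_pos: [414.6, -104.3, 138.4]
tcp_rot: [180.0, -0.0, -0.0]
ft_force: [-0.1, 0.6, -0.5]
finger_gap: 85.5
grip_force: 0.0
```

>>> apply_moves([
  [-0.2, 0.97, 0, 0, 0, 0, 1],
  [-0.2, 0.97, 0, 0, 0, 0, 1],
  [-0.2, 0.97, 0, 0, 0, 0, 1],
  [-0.2, 0.97, 0, 0, 0, 0, 1],
  [-0.3, 0.97, 0, 0, 0, 0, 1],
  [-0.3, 0.97, 0, 0, 0, 0, 1],
  [-0.27, 0.97, 0, 0, 0, 0, 1],
  [0, 0.97, 0, 0, 0, 0, 1],
])

```text
time: 20.65
tool_pos: [364.2, -337.2, 138.3]
tcp_rot: [-180.0, 0.0, -0.0]
ft_force: [-1.0, 0.0, 0.1]
finger_gap: 85.6
grip_force: 0.0
```

>>> apply_moves([
  [0, 0, 0, 0, 0, 0, 1],
  [0, 0, 0, 0, 0, 0, 1],
])

```text
time: 20.9
tool_pos: [364.7, -335.6, 137.8]
tcp_rot: [-180.0, 0.0, -0.0]
ft_force: [-0.6, 0.1, -1.0]
finger_gap: 85.2
grip_force: 0.0
```

Run:
```python
from h import *
st(); dishes(dict(lead=(458,100),brass=(423,-335),iron=(647,264)),('top',))
s,im=grab('wrist','w7.png'); print(proj('wrist',(423,-336,26),s),dish(im,'wrist',(423,-336),s))
a=snapshot('top')[:,:,::-1]; u,v=(int(x) for x in proj('top',[500,0,0]))
cv2.imwrite('pics/v7.png',np.hstack([cv2.resize(im[:,:,::-1],(400,300)),cv2.resize(a[v-82:v+83,u-110:u+110],(400,300),interpolation=cv2.INTER_CUBIC)]))
```

```text
t20.9 [ 364.7 -335.6  137.8] [-1.7995e+02  2.0000e-02 -2.0000e-02] F [-0.6  0.1 -1. ] gap 85.2
top lead [208.6 222.4  11.9] [455.  99.]
top brass [336.5 235.5  12.1] [ 421. -336.]
top iron [163.1 166.4  11.8] [645. 264.]
[253.90394682 118.45953019] ((254.3800048828125, 117.5, 52.88633728027344), array([ 423.72149697, -336.36714526,   26.        ]))
```

View pics/v7.png

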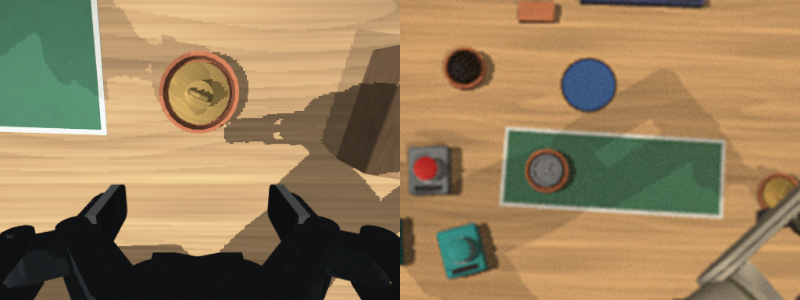

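The lead dish stands on the mat, and the brass dish is at (254,117) in the full-size wrist image. Grasp it and drag it diagonally to the pad.

>>> apply_moves([
  [0, 0.03, 1, 0, 0, 0, 1],
  [0, 0, 1, 0, 0, 0, 1],
  [0, 0, 1, 0, 0, 0, 1],
  [0, 0, 0.8, 0, 0, 0, 1],
  [0, 0, 0.35, 0, 0, 0, 1],
  [0, 0, 0, 0, 0, 0, 1],
  [0.3, 0, 0, 0, 0, 0, 1],
  [0, 0, 0, 0, 0, 0, 1],
])

```text
time: 22.05
tool_pos: [375.4, -337.9, 14.8]
tcp_rot: [179.9, -0.1, 0.0]
ft_force: [0.3, -0.2, -0.6]
finger_gap: 85.6
grip_force: 0.0
```

>>> apply_moves([
  [0.4, 0, 0, 0, 0, 0, 1],
  [0.4, 0, 0, 0, 0, 0, 1],
  [0.4, 0, 0, 0, 0, 0, 1],
  [0.4, 0, 0, 0, 0, 0, 1],
  [0.05, 0, 0, 0, 0, 0, 1],
  [0, 0, 0, 0, 0, 0, 0.5],
  [0, 0, 0, 0, 0, 0, 0.5],
  [0, 0, 0, 0, 0, 0, 0.5],
])

```text
time: 23.05
tool_pos: [423.3, -337.1, 13.5]
tcp_rot: [180.0, -0.0, -0.0]
ft_force: [3.2, 1.2, 1.0]
finger_gap: 79.1
grip_force: 30.8
```

>>> apply_moves([
  [0.2, -0.4, 0, 0, 0, 0, 0.5],
  [0.44, -0.8, 0, 0, 0, 0, 0.5],
  [0.44, -0.8, 0, 0, 0, 0, 0.5],
  [0.44, -0.8, 0, 0, 0, 0, 0.5],
  [0.44, -0.8, 0, 0, 0, 0, 0.5],
  [0.44, -0.8, 0, 0, 0, 0, 0.5],
  [0.44, -0.8, 0, 0, 0, 0, 0.5],
  [0.44, -0.8, 0, 0, 0, 0, 0.5],
])

```text
time: 24.05
tool_pos: [521.8, -156.2, 13.6]
tcp_rot: [179.9, 0.0, 0.0]
ft_force: [-1.0, -4.3, 2.4]
finger_gap: 79.1
grip_force: 31.8
```

>>> apply_moves([
  [0.44, -0.8, 0, 0, 0, 0, 0.5],
  [0.44, -0.8, 0, 0, 0, 0, 0.5],
  [0.44, -0.8, 0, 0, 0, 0, 0.5],
  [0.44, -0.8, 0, 0, 0, 0, 0.5],
  [0.44, -0.8, 0, 0, 0, 0, 0.5],
  [0.44, -0.8, 0, 0, 0, 0, 0.5],
  [0.44, -0.8, 0, 0, 0, 0, 0.5],
  [0.34, -0.6, 0, 0, 0, 0, 0.5],
])

```text
time: 25.05
tool_pos: [624.3, 29.8, 13.6]
tcp_rot: [179.9, 0.0, 0.0]
ft_force: [-2.4, -5.0, 5.7]
finger_gap: 79.2
grip_force: 32.1
```

>>> apply_moves([
  [0, 0, 0, 0, 0, 0, 0.5],
  [0, 0, 0, 0, 0, 0, 0.5],
])

```text
time: 25.3
tool_pos: [624.4, 29.4, 13.6]
tcp_rot: [-180.0, -0.0, 0.0]
ft_force: [1.6, 3.5, 2.8]
finger_gap: 78.6
grip_force: 32.7
```

>>> apply_moves([
  [0, 0, 0, 0, 0, 0, 1],
  [0, 0, 0, 0, 0, 0, 1],
  [0, 0, 0, 0, 0, 0, 1],
  [0, 0, -0.3, 0, 0, 0, 1],
  [0, 0, -0.8, 0, 0, 0, 1],
  [0, 0, -1, 0, 0, 0, 1],
  [0, 0, -1, 0, 0, 0, 1],
  [0, 0, -0.9, 0, 0, 0, 1],
])

```text
time: 26.3
tool_pos: [624.7, 28.9, 135.5]
tcp_rot: [180.0, -0.1, -0.0]
ft_force: [0.5, -0.0, 0.9]
finger_gap: 85.3
grip_force: 0.0
```

>>> apply_moves([
  [-0.58, -0.97, 0, 0, 0, 0, 0],
  [-0.58, -0.97, 0, 0, 0, 0, 0],
  [-0.58, -0.97, 0, 0, 0, 0, 0],
  [-0.58, -0.97, 0, 0, 0, 0, 0],
  [-0.58, -0.97, 0, 0, 0, 0, 0],
  [-0.58, -0.97, 0, 0, 0, 0, 0],
  [-0.58, -0.97, 0, 0, 0, 0, 0],
  [-0.58, -0.97, 0, 0, 0, 0, 0],
])

```text
time: 27.3
tool_pos: [484.7, 262.7, 134.3]
tcp_rot: [-180.0, -0.1, -0.0]
ft_force: [0.1, 0.5, -0.6]
finger_gap: -0.1
grip_force: 0.0
```

>>> apply_moves([
  [-0.58, -0.97, 0, 0, 0, 0, 0],
  [-0.58, -0.94, 0, 0, 0, 0, 0],
  [0, 0, 0, 0, 0, 0, 0],
  [0, 0, 0, 0, 0, 0, 0],
])

```text
time: 27.8
tool_pos: [450.7, 318.8, 133.9]
tcp_rot: [180.0, -0.0, 0.0]
ft_force: [0.6, -1.1, 0.5]
finger_gap: 0.4
grip_force: 0.0
```

Run:
```python
from h import *
st(); dishes(dict(lead=(456,99),brass=(624,28),iron=(647,264)),('top',))
```

```text
t27.8 [450.7 318.8 133.9] [ 1.8e+02 -4.0e-02  2.0e-02] F [ 0.6 -1.1  0.5] gap 0.4
top lead [207.9 222.6  11.7] [454. 102.]
top brass [238.  176.5  11.9] [616.   4.]
top iron [163.2 166.2  11.8] [645. 264.]
```

Run:
```python
from h import *
a=snapshot('top')[:,:,::-1]; b=snapshot('side')[:,:,::-1]; u,v=(int(x) for x in proj('top',[600,60,0])); U,V=(int(x) for x in proj('side',[600,60,0]))
f=lambda a,u,v:cv2.resize(a[v-45:v+45,u-60:u+60],(400,300),interpolation=cv2.INTER_CUBIC)
cv2.imwrite('pics/v8.png',np.hstack([f(a,u,v),f(b,U,V)]))
```

```text
(no output)
```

View pics/v8.png

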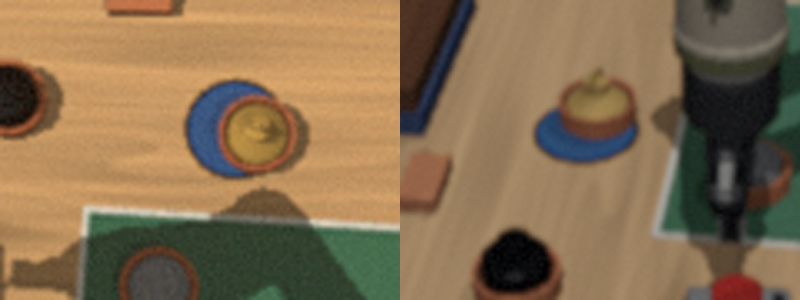

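The brass dish was knocked about 25 mm aside, to roughly (616,4). I'll go back and re-centre it before pressing.

>>> apply_moves([
  [0.33, 0.96, 0, 0, 0, 0, 1],
  [0.33, 0.96, 0, 0, 0, 0, 1],
  [0.33, 0.96, 0, 0, 0, 0, 1],
  [0.33, 0.96, 0, 0, 0, 0, 1],
  [0.33, 0.96, 0, 0, 0, 0, 1],
  [0.33, 0.96, 0, 0, 0, 0, 1],
  [0.33, 0.96, 0, 0, 0, 0, 1],
  [0.33, 0.96, 0, 0, 0, 0, 1],
])

```text
time: 28.95
tool_pos: [530.0, 86.8, 133.5]
tcp_rot: [180.0, -0.0, -0.1]
ft_force: [0.7, 0.6, 0.5]
finger_gap: 85.3
grip_force: 0.0
```

>>> apply_moves([
  [0.33, 0.96, 0, 0, 0, 0, 1],
  [0.33, 0.96, 0, 0, 0, 0, 1],
  [0.33, 0.9, 0, 0, 0, 0, 1],
  [0, 0, 0, 0, 0, 0, 1],
  [0, 0, 0, 0, 0, 0, 1],
])

```text
time: 29.58
tool_pos: [559.0, 3.9, 133.3]
tcp_rot: [-180.0, 0.0, -0.1]
ft_force: [0.5, 0.5, 0.3]
finger_gap: 85.4
grip_force: 0.0
```

Run:
```python
from h import *
st(); s,im=grab('wrist','w9.png'); print(dish(im,'wrist',(616,4),s))
```

```text
t29.6 [559.    3.9 133.3] [-1.7998e+02  3.0000e-02 -7.0000e-02] F [0.5 0.5 0.3] gap 85.4
((252.12939453125, 118.35689544677734, 54.135650634765625), array([617.400126  ,   4.47035925,  26.        ]))
```

>>> apply_moves([
  [0, -0.02, 1, 0, 0, 0, 1],
  [0, 0, 1, 0, 0, 0, 1],
  [0, 0, 1, 0, 0, 0, 1],
  [0, 0, 0.7, 0, 0, 0, 1],
  [0, 0, 0.3, 0, 0, 0, 1],
  [0, 0, 0, 0, 0, 0, 1],
  [0.3, 0, 0, 0, 0, 0, 1],
  [0, 0, 0, 0, 0, 0, 1],
])

```text
time: 30.62
tool_pos: [570.2, 4.6, 14.9]
tcp_rot: [180.0, -0.2, -0.0]
ft_force: [0.1, 0.2, 0.7]
finger_gap: 85.1
grip_force: 0.0
```

>>> apply_moves([
  [0.4, 0, 0, 0, 0, 0, 1],
  [0.4, 0, 0, 0, 0, 0, 1],
  [0.4, 0, 0, 0, 0, 0, 1],
  [0.4, 0, 0, 0, 0, 0, 1],
  [0.04, 0, 0, 0, 0, 0, 1],
  [0, 0, 0, 0, 0, 0, 0.5],
  [0, 0, 0, 0, 0, 0, 0.5],
  [0, 0, 0, 0, 0, 0, 0.5],
])

```text
time: 31.62
tool_pos: [617.5, 4.7, 13.6]
tcp_rot: [-180.0, -0.0, -0.0]
ft_force: [2.7, -0.3, 1.0]
finger_gap: 79.0
grip_force: 31.0
```

>>> apply_moves([
  [0, 0, 0, 0, 0, 0, 0.5],
  [0.12, -0.4, 0, 0, 0, 0, 0.5],
  [0.12, -0.4, 0, 0, 0, 0, 0.5],
  [0, 0, 0, 0, 0, 0, 0.5],
  [0, 0, 0, 0, 0, 0, 0.5],
])

```text
time: 32.25
tool_pos: [624.9, 29.9, 13.6]
tcp_rot: [-179.9, -0.0, 0.1]
ft_force: [0.2, 3.6, 3.2]
finger_gap: 78.8
grip_force: 31.7
```

>>> apply_moves([
  [0, 0, 0, 0, 0, 0, 1],
  [0, 0, 0, 0, 0, 0, 1],
  [0, 0, 0, 0, 0, 0, 1],
  [0, 0, -0.3, 0, 0, 0, 1],
  [0, 0, -0.8, 0, 0, 0, 1],
  [0, 0, -1, 0, 0, 0, 1],
  [0, 0, -1, 0, 0, 0, 1],
  [0, 0, -0.9, 0, 0, 0, 1],
])

```text
time: 33.25
tool_pos: [624.9, 28.5, 135.5]
tcp_rot: [180.0, -0.1, -0.0]
ft_force: [-0.1, 0.4, -0.7]
finger_gap: 85.3
grip_force: 0.0
```

>>> apply_moves([
  [-0.58, -0.97, 0, 0, 0, 0, 0],
  [-0.58, -0.97, 0, 0, 0, 0, 0],
  [-0.58, -0.97, 0, 0, 0, 0, 0],
  [-0.58, -0.97, 0, 0, 0, 0, 0],
  [-0.58, -0.97, 0, 0, 0, 0, 0],
  [-0.58, -0.97, 0, 0, 0, 0, 0],
  [-0.58, -0.97, 0, 0, 0, 0, 0],
  [-0.58, -0.97, 0, 0, 0, 0, 0],
])

```text
time: 34.25
tool_pos: [485.0, 262.4, 134.3]
tcp_rot: [-180.0, -0.1, -0.0]
ft_force: [0.2, -0.1, -1.0]
finger_gap: -0.2
grip_force: 0.0
```

>>> apply_moves([
  [-0.58, -0.97, 0, 0, 0, 0, 0],
  [-0.58, -0.94, 0, 0, 0, 0, 0],
  [0, 0, 0, 0, 0, 0, 0],
  [0, 0, 0, 0, 0, 0, 0],
])

```text
time: 34.75
tool_pos: [451.0, 318.5, 133.9]
tcp_rot: [180.0, -0.0, 0.0]
ft_force: [0.8, 0.1, 0.4]
finger_gap: 0.0
grip_force: 0.0
```

Run:
```python
from h import *
st(); dishes(dict(lead=(456,99),brass=(624,28),iron=(647,264)),('top',))
```

```text
t34.8 [451.  318.5 133.9] [ 1.8e+02 -4.0e-02  3.0e-02] F [0.8 0.1 0.4] gap 0.0
top lead [208.2 222.4  11.8] [455. 101.]
top brass [231.  174.8  11.6] [622.  29.]
top iron [163.3 166.1  11.9] [646. 264.]
```

>>> apply_moves([
  [-0.02, -0.04, 0.8, 0, 0, 0, 0],
  [0, 0, 0.8, 0, 0, 0, 0],
  [0, 0, 0.24, 0, 0, 0, 0],
  [0, 0, 0.15, 0, 0, 0, 0],
  [0, 0, 0.15, 0, 0, 0, 0],
  [0, 0, 0.1, 0, 0, 0, 0],
  [0, 0, 0.06, 0, 0, 0, 0],
  [0, 0, 0, 0, 0, 0, 0],
])

```text
time: 35.8
tool_pos: [450.8, 319.4, 67.9]
tcp_rot: [180.0, -0.0, -0.0]
ft_force: [-11.7, -9.7, 26.2]
finger_gap: -0.3
grip_force: 12.7
```

>>> apply_moves([
  [0, 0, 0, 0, 0, 0, 0],
  [0, 0, 0, 0, 0, 0, 0],
  [0, 0, 0, 0, 0, 0, 0],
  [0, 0, 0, 0, 0, 0, 0],
  [0, 0, 0, 0, 0, 0, 0],
  [0, 0, 0, 0, 0, 0, 0],
  [0, 0, 0, 0, 0, 0, 0],
  [0, 0, 0, 0, 0, 0, 0],
])

```text
time: 36.8
tool_pos: [450.8, 319.4, 67.9]
tcp_rot: [180.0, -0.0, -0.0]
ft_force: [-12.0, -9.6, 25.4]
finger_gap: 0.3
grip_force: 12.6
```

Run:
```python
from h import *
st(); dishes(dict(lead=(456,99),brass=(624,28),iron=(647,264)),('top',))
```

```text
t36.8 [450.8 319.4  67.9] [ 1.7997e+02 -3.0000e-02 -3.0000e-02] F [-12.   -9.6  25.4] gap 0.3
top lead [208.1 222.5  11.8] [455. 101.]
top brass [231.  174.8  11.5] [622.  29.]
top iron [163.1 166.1  11.6] [646. 264.]
```

>>> apply_moves([
  [0, 0, -0.2, 0, 0, 0, 0],
  [0, 0, -0.4, 0, 0, 0, 0],
  [0, 0, -0.7, 0, 0, 0, 0],
  [0, 0, -0.9, 0, 0, 0, 0],
  [0.5, 0.97, -0.5, 0, 0, 0, 1],
  [0.5, 0.97, 0, 0, 0, 0, 1],
  [0.5, 0.97, 0, 0, 0, 0, 1],
  [0.5, 0.97, 0, 0, 0, 0, 1],
])

```text
time: 37.85
tool_pos: [511.0, 202.4, 146.5]
tcp_rot: [-180.0, -0.1, -0.0]
ft_force: [-0.3, -0.0, -0.2]
finger_gap: 72.3
grip_force: 0.0
```

>>> apply_moves([
  [0.4, 0.97, 0, 0, 0, 0, 1],
  [0.4, 0.97, 0, 0, 0, 0, 1],
  [0.3, 0.97, 0, 0, 0, 0, 1],
  [0.3, 0.97, 0, 0, 0, 0, 1],
  [0.3, 0.97, 0, 0, 0, 0, 1],
  [0.2, 0.97, 0.7, 0, 0, 0, 1],
  [0, 0, 1, 0, 0, 0, 1],
  [0, 0, 1, 0, 0, 0, 1],
])

```text
time: 38.85
tool_pos: [567.9, 27.9, 64.7]
tcp_rot: [180.0, -0.1, -0.1]
ft_force: [0.4, -0.6, 0.2]
finger_gap: 85.6
grip_force: 0.0
```

>>> apply_moves([
  [0, 0, 0.95, 0, 0, 0, 1],
  [0, 0, 0.7, 0, 0, 0, 1],
  [0, 0, 0, 0, 0, 0, 1],
  [0, 0, 0, 0, 0, 0, 1],
])

```text
time: 39.35
tool_pos: [568.0, 28.7, 16.3]
tcp_rot: [180.0, -0.1, -0.0]
ft_force: [0.5, 0.1, 0.4]
finger_gap: 85.3
grip_force: 0.0
```

Run:
```python
from h import *
st(); dishes(dict(lead=(456,99),iron=(647,264)),('top',)); s,im=grab('wrist','w10.png'); print(dish(im,'wrist',(624,28),s))
```

```text
t39.4 [568.   28.7  16.3] [ 1.8e+02 -1.0e-01 -2.0e-02] F [0.5 0.1 0.4] gap 85.3
top lead [163.3 166.1  11.7] [646. 263.]
top iron [163.3 166.1  11.7] [646. 263.]
((249.68516540527344, 130.7220458984375, 104.00967407226562), array([626.1992573,  30.2766191,  26.       ]))
```

>>> apply_moves([
  [0.4, 0, 0.09, 0, 0, 0, 1],
  [0.4, 0, 0, 0, 0, 0, 1],
  [0.4, 0, 0, 0, 0, 0, 1],
  [0.4, 0, 0, 0, 0, 0, 1],
  [0.3, 0, 0, 0, 0, 0, 1],
  [0, 0, 0, 0, 0, 0, 0.5],
  [0, 0, 0, 0, 0, 0, 0.5],
  [0, 0, 0, 0, 0, 0, 0.5],
])

```text
time: 40.45
tool_pos: [624.5, 29.0, 12.8]
tcp_rot: [-180.0, -0.1, -0.0]
ft_force: [3.5, -0.6, 2.2]
finger_gap: 78.4
grip_force: 31.4
```

>>> apply_moves([
  [0, 0, 0, 0, 0, 0, 0.5],
  [-0.5, 0.25, 0, 0, 0, 0, 0.5],
  [-0.8, 0.3, 0, 0, 0, 0, 0.5],
  [-0.8, 0.3, 0, 0, 0, 0, 0.5],
  [-0.8, 0.3, 0, 0, 0, 0, 0.5],
  [-0.8, 0.3, 0, 0, 0, 0, 0.5],
  [-0.8, 0.3, 0, 0, 0, 0, 0.5],
  [-0.7, 0, 0, 0, 0, 0, 0.5],
])

```text
time: 41.45
tool_pos: [467.8, -24.0, 12.7]
tcp_rot: [180.0, -0.1, -0.0]
ft_force: [3.9, 0.1, 5.2]
finger_gap: 79.1
grip_force: 33.1
```

>>> apply_moves([
  [-0.4, 0, 0, 0, 0, 0, 0.5],
  [0, 0, 0, 0, 0, 0, 0.5],
  [0, 0, 0, 0, 0, 0, 1],
  [0, 0, 0, 0, 0, 0, 1],
  [0, 0, -0.3, 0, 0, 0, 1],
  [0, 0, -0.7, 0, 0, 0, 1],
  [0, 0, -1, 0, 0, 0, 1],
  [0, 0, -1, 0, 0, 0, 1],
])

```text
time: 42.45
tool_pos: [455.8, -23.5, 103.4]
tcp_rot: [-180.0, 0.0, 0.0]
ft_force: [0.4, -0.2, 0.1]
finger_gap: 85.3
grip_force: 0.0
```

>>> apply_moves([
  [0, 0, -1, 0, 0, 0, 1],
  [0.44, -0.95, 0, 0, 0, 0, 1],
  [0.44, -0.95, 0, 0, 0, 0, 1],
  [0.44, -0.95, 0, 0, 0, 0, 1],
  [0.44, -0.95, 0, 0, 0, 0, 1],
  [0.44, -0.95, 0, 0, 0, 0, 1],
  [0.44, -0.95, 0, 0, 0, 0, 1],
  [0.44, -0.95, 0, 0, 0, 0, 1],
])

```text
time: 43.45
tool_pos: [548.7, 177.0, 132.5]
tcp_rot: [180.0, 0.0, 0.0]
ft_force: [1.8, -0.1, -0.7]
finger_gap: 85.1
grip_force: 0.0
```

>>> apply_moves([
  [0.44, -0.95, 0, 0, 0, 0, 1],
  [0.44, -0.95, 0, 0, 0, 0, 1],
  [0.44, -0.95, 0, 0, 0, 0, 1],
  [0, 0, 0, 0, 0, 0, 1],
  [0, 0, 0, 0, 0, 0, 1],
])

```text
time: 44.08
tool_pos: [587.6, 261.0, 132.0]
tcp_rot: [180.0, 0.0, 0.0]
ft_force: [0.2, 0.2, -0.7]
finger_gap: 85.1
grip_force: 0.0
```

Run:
```python
from h import *
st(); dishes(dict(lead=(456,99),brass=(456,-24),iron=(647,264)),('top',))
s,im=grab('wrist','w11.png'); print(dish(im,'wrist',(645,261),s))
a=snapshot('top')[:,:,::-1]; u,v=(int(x) for x in proj('top',[500,0,0]))
cv2.imwrite('pics/v11.png',np.hstack([cv2.resize(im[:,:,::-1],(400,300)),cv2.resize(a[v-82:v+83,u-110:u+110],(400,300),interpolation=cv2.INTER_CUBIC)]))
```

```text
t44.1 [587.6 261.  132. ] [1.7996e+02 5.0000e-02 2.0000e-02] F [ 0.2  0.2 -0.7] gap 85.1
top lead [208.5 222.5  11.9] [455. 100.]
top brass [244.9 224.3  11.5] [452. -23.]
top iron [171.  160.5   6. ] [666. 238.]
((245.69053649902344, 115.12528228759766, 54.151771545410156), array([648.4717225 , 266.06877207,  26.        ]))
```

View pics/v11.png

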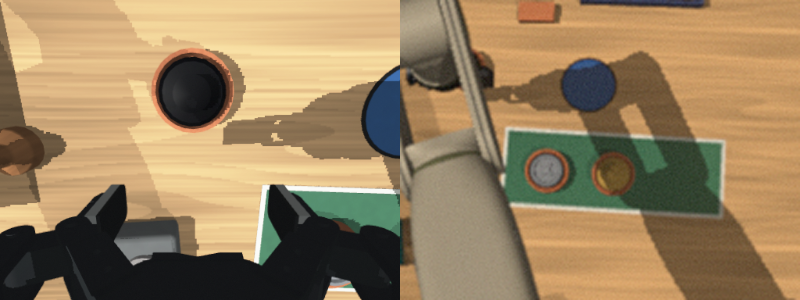

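Lead and brass are on the mat; the iron dish is at (247,115) in the full-size wrist image, with the tamp and recorder clear of the approach.

>>> apply_moves([
  [0, -0.15, 1, 0, 0, 0, 1],
  [0, 0, 1, 0, 0, 0, 1],
  [0, 0, 1, 0, 0, 0, 1],
  [0, 0, 0.7, 0, 0, 0, 1],
  [0, 0, 0.27, 0, 0, 0, 1],
  [0, 0, 0, 0, 0, 0, 1],
  [0.4, 0, 0, 0, 0, 0, 1],
  [0, 0, 0, 0, 0, 0, 1],
])

```text
time: 45.22
tool_pos: [602.3, 266.3, 14.9]
tcp_rot: [-179.9, -0.2, -0.0]
ft_force: [0.6, -0.4, 0.3]
finger_gap: 85.5
grip_force: 0.0
```

>>> apply_moves([
  [0.4, 0, 0, 0, 0, 0, 1],
  [0.4, 0, 0, 0, 0, 0, 1],
  [0.4, 0, 0, 0, 0, 0, 1],
  [0.4, 0, 0, 0, 0, 0, 1],
  [0.03, 0, 0, 0, 0, 0, 1],
  [0, 0, 0, 0, 0, 0, 0.5],
  [0, 0, 0, 0, 0, 0, 0.5],
  [0, 0, 0, 0, 0, 0, 0.5],
])

```text
time: 46.22
tool_pos: [648.9, 266.0, 13.2]
tcp_rot: [180.0, -0.0, 0.0]
ft_force: [2.5, -0.4, -0.7]
finger_gap: 78.9
grip_force: 31.8
```

>>> apply_moves([
  [0, 0.4, 0, 0, 0, 0, 0.5],
  [-0.1, 0.8, 0, 0, 0, 0, 0.5],
  [-0.1, 0.8, 0, 0, 0, 0, 0.5],
  [-0.1, 0.8, 0, 0, 0, 0, 0.5],
  [-0.1, 0.8, 0, 0, 0, 0, 0.5],
  [-0.1, 0.8, 0, 0, 0, 0, 0.5],
  [-0.1, 0.8, 0, 0, 0, 0, 0.5],
  [-0.1, 0.8, 0, 0, 0, 0, 0.5],
])

```text
time: 47.22
tool_pos: [627.7, 84.3, 13.2]
tcp_rot: [-180.0, -0.0, -0.0]
ft_force: [0.6, 4.3, 1.5]
finger_gap: 78.8
grip_force: 32.5
```

>>> apply_moves([
  [-0.1, 0.8, 0, 0, 0, 0, 0.5],
  [0, 0.8, 0, 0, 0, 0, 0.5],
  [0, 0.32, 0, 0, 0, 0, 0.5],
  [0, 0, 0, 0, 0, 0, 0.5],
  [0, 0, 0, 0, 0, 0, 0.5],
])

```text
time: 47.85
tool_pos: [625.0, 27.8, 13.2]
tcp_rot: [179.9, -0.0, -0.0]
ft_force: [0.1, -4.2, 2.2]
finger_gap: 78.9
grip_force: 32.7
```

>>> apply_moves([
  [0, 0, 0, 0, 0, 0, 1],
  [0, 0, 0, 0, 0, 0, 1],
  [0, 0, 0, 0, 0, 0, 1],
  [0, 0, -0.3, 0, 0, 0, 1],
  [0, 0, -0.8, 0, 0, 0, 1],
  [0, 0, -1, 0, 0, 0, 1],
  [0, 0, -1, 0, 0, 0, 1],
  [0, 0, -0.9, 0, 0, 0, 1],
])

```text
time: 48.85
tool_pos: [625.3, 28.5, 135.2]
tcp_rot: [-180.0, -0.1, 0.0]
ft_force: [0.7, 0.0, -0.4]
finger_gap: 85.3
grip_force: 0.0
```

>>> apply_moves([
  [-0.58, -0.97, 0, 0, 0, 0, 0],
  [-0.58, -0.97, 0, 0, 0, 0, 0],
  [-0.58, -0.97, 0, 0, 0, 0, 0],
  [-0.58, -0.97, 0, 0, 0, 0, 0],
  [-0.58, -0.97, 0, 0, 0, 0, 0],
  [-0.58, -0.97, 0, 0, 0, 0, 0],
  [-0.58, -0.97, 0, 0, 0, 0, 0],
  [-0.58, -0.97, 0, 0, 0, 0, 0],
])

```text
time: 49.85
tool_pos: [485.3, 262.2, 134.0]
tcp_rot: [-180.0, -0.1, 0.0]
ft_force: [0.4, 0.3, -0.6]
finger_gap: -0.0
grip_force: 0.0
```

>>> apply_moves([
  [-0.58, -0.97, 0, 0, 0, 0, 0],
  [-0.58, -0.94, 0, 0, 0, 0, 0],
  [0, 0, 0, 0, 0, 0, 0],
  [0, 0, 0, 0, 0, 0, 0],
])

```text
time: 50.35
tool_pos: [451.2, 318.3, 133.6]
tcp_rot: [180.0, -0.0, 0.0]
ft_force: [0.3, -0.3, 0.7]
finger_gap: -0.3
grip_force: 0.0
```

Run:
```python
from h import *
st(); dishes(dict(lead=(456,99),brass=(456,-24),iron=(624,28)),('top',))
```

```text
t50.4 [451.2 318.3 133.6] [ 1.8e+02 -5.0e-02  3.0e-02] F [ 0.3 -0.3  0.7] gap -0.3
top lead [208.2 222.4  11.8] [455. 101.]
top brass [244.6 224.1  11.8] [453. -22.]
top iron [231.4 174.8  11.6] [622.  27.]
```

The iron dish is centred. Press.

>>> apply_moves([
  [-0.02, -0.04, 0.8, 0, 0, 0, 0],
  [0, 0, 0.8, 0, 0, 0, 0],
  [0, 0, 0.23, 0, 0, 0, 0],
  [0, 0, 0.15, 0, 0, 0, 0],
  [0, 0, 0.15, 0, 0, 0, 0],
  [0, 0, 0.1, 0, 0, 0, 0],
  [0, 0, 0.06, 0, 0, 0, 0],
  [0, 0, 0, 0, 0, 0, 0],
])

```text
time: 51.4
tool_pos: [451.1, 319.1, 67.9]
tcp_rot: [180.0, -0.0, -0.0]
ft_force: [-12.0, -9.1, 25.4]
finger_gap: -0.0
grip_force: 12.7
```

>>> apply_moves([
  [0, 0, 0, 0, 0, 0, 0],
  [0, 0, 0, 0, 0, 0, 0],
  [0, 0, 0, 0, 0, 0, 0],
  [0, 0, 0, 0, 0, 0, 0],
  [0, 0, 0, 0, 0, 0, 0],
  [0, 0, 0, 0, 0, 0, 0],
  [0, 0, 0, 0, 0, 0, 0],
  [0, 0, 0, 0, 0, 0, 0],
])

```text
time: 52.4
tool_pos: [451.1, 319.1, 67.9]
tcp_rot: [180.0, -0.0, -0.0]
ft_force: [-12.0, -9.4, 24.6]
finger_gap: -0.2
grip_force: 12.5
```

Run:
```python
from h import *
st(); dishes(dict(lead=(456,99),brass=(456,-24),iron=(624,28)),('top',))
```

```text
t52.4 [451.1 319.1  67.9] [ 1.7997e+02 -3.0000e-02 -4.0000e-02] F [-12.   -9.4  24.6] gap -0.2
top lead [208.5 222.3  12. ] [455. 100.]
top brass [245.4 224.   12. ] [453. -25.]
top iron [231.3 175.   11.5] [621.  27.]
```

>>> apply_moves([
  [0, 0, -0.2, 0, 0, 0, 0],
  [0, 0, -0.4, 0, 0, 0, 0],
  [0, 0, -0.7, 0, 0, 0, 0],
  [0, 0, -0.9, 0, 0, 0, 0],
  [0.5, 0.97, -0.5, 0, 0, 0, 1],
  [0.5, 0.97, 0, 0, 0, 0, 1],
  [0.5, 0.97, 0, 0, 0, 0, 1],
  [0.5, 0.97, 0, 0, 0, 0, 1],
])

```text
time: 53.45
tool_pos: [511.3, 202.0, 146.5]
tcp_rot: [-180.0, -0.1, -0.0]
ft_force: [0.1, -0.0, -0.2]
finger_gap: 72.4
grip_force: 0.0
```

>>> apply_moves([
  [0.4, 0.97, 0, 0, 0, 0, 1],
  [0.4, 0.97, 0, 0, 0, 0, 1],
  [0.3, 0.97, 0, 0, 0, 0, 1],
  [0.3, 0.97, 0, 0, 0, 0, 1],
  [0.3, 0.97, 0, 0, 0, 0, 1],
  [0.2, 0.97, 0.7, 0, 0, 0, 1],
  [0, 0, 1, 0, 0, 0, 1],
  [0, 0, 1, 0, 0, 0, 1],
])

```text
time: 54.45
tool_pos: [568.2, 27.5, 64.7]
tcp_rot: [180.0, -0.1, -0.1]
ft_force: [0.3, 1.2, 0.5]
finger_gap: 85.4
grip_force: 0.0
```

>>> apply_moves([
  [0, 0, 0.95, 0, 0, 0, 1],
  [0, 0, 0.7, 0, 0, 0, 1],
  [0, 0, 0, 0, 0, 0, 1],
  [0, 0, 0, 0, 0, 0, 1],
])

```text
time: 54.95
tool_pos: [568.3, 28.4, 16.3]
tcp_rot: [180.0, -0.1, -0.0]
ft_force: [0.7, -0.5, 1.0]
finger_gap: 85.3
grip_force: 0.0
```

Run:
```python
from h import *
st(); s,im=grab('wrist','w12.png'); print(dish(im,'wrist',(624,28),s)); a=snapshot('top')
print(dish(a,'top',(624,28)))
```

```text
t55.0 [568.3  28.4  16.3] [ 1.8e+02 -1.0e-01 -2.0e-02] F [ 0.7 -0.5  1. ] gap 85.3
((252.906005859375, 132.30532836914062, 103.90026092529297), array([625.63953829,  28.59738791,  26.        ]))
((202.80052185058594, 134.9300537109375, 10.612101554870605), array([761.73633753, 131.65975632,  26.        ]))
```

>>> apply_moves([
  [0.4, 0, 0.09, 0, 0, 0, 1],
  [0.4, 0, 0, 0, 0, 0, 1],
  [0.4, 0, 0, 0, 0, 0, 1],
  [0.4, 0, 0, 0, 0, 0, 1],
  [0.3, 0, 0, 0, 0, 0, 1],
  [0, 0, 0, 0, 0, 0, 0.5],
  [0, 0, 0, 0, 0, 0, 0.5],
  [0, 0, 0, 0, 0, 0, 0.5],
])

```text
time: 56.05
tool_pos: [624.8, 28.6, 12.7]
tcp_rot: [180.0, -0.1, -0.0]
ft_force: [4.3, -0.7, 2.0]
finger_gap: 78.5
grip_force: 31.8
```

>>> apply_moves([
  [0, 0, 0, 0, 0, 0, 0.5],
  [-0.1, 0.5, 0, 0, 0, 0, 0.5],
  [-0.2, 0.8, 0, 0, 0, 0, 0.5],
  [-0.2, 0.8, 0, 0, 0, 0, 0.5],
  [-0.2, 0.8, 0, 0, 0, 0, 0.5],
  [-0.2, 0.8, 0, 0, 0, 0, 0.5],
  [-0.2, 0.8, 0, 0, 0, 0, 0.5],
  [-0.2, 0.8, 0, 0, 0, 0, 0.5],
])

```text
time: 57.05
tool_pos: [585.1, -129.7, 12.7]
tcp_rot: [-179.9, -0.0, 0.0]
ft_force: [0.7, 6.2, 5.9]
finger_gap: 79.3
grip_force: 32.4
```

>>> apply_moves([
  [-0.3, 0.57, 0, 0, 0, 0, 0.5],
  [-0.8, 0, 0, 0, 0, 0, 0.5],
  [-0.8, 0, 0, 0, 0, 0, 0.5],
  [-0.8, 0, 0, 0, 0, 0, 0.5],
  [-0.8, 0, 0, 0, 0, 0, 0.5],
  [-0.7, 0, 0, 0, 0, 0, 0.5],
  [-0.25, 0, 0, 0, 0, 0, 0.5],
  [0, 0, 0, 0, 0, 0, 0.5],
])

```text
time: 58.05
tool_pos: [450.9, -147.5, 12.6]
tcp_rot: [180.0, 0.1, -0.0]
ft_force: [-4.5, 0.2, 13.0]
finger_gap: 78.7
grip_force: 34.9
```

>>> apply_moves([
  [0, 0, 0, 0, 0, 0, 1],
  [0, 0, 0, 0, 0, 0, 1],
  [0, 0, 0, 0, 0, 0, 1],
  [0, 0, -0.3, 0, 0, 0, 1],
  [0, 0, -0.8, 0, 0, 0, 1],
  [0, 0, -1, 0, 0, 0, 1],
  [0, 0, -1, 0, 0, 0, 1],
  [0, 0, -1, 0, 0, 0, 1],
])

```text
time: 59.05
tool_pos: [451.8, -147.4, 136.8]
tcp_rot: [180.0, -0.0, 0.0]
ft_force: [0.2, 0.9, -0.4]
finger_gap: 85.4
grip_force: 0.0
```

>>> apply_moves([
  [0, 1, -1, 0, 0, 0, 1],
  [0, 1, -0.5, 0, 0, 0, 1],
  [0, 1, 0, 0, 0, 0, 1],
  [0, 1, 0, 0, 0, 0, 1],
  [0, 1, 0, 0, 0, 0, 1],
  [0, 1, 0, 0, 0, 0, 1],
  [0, 0, 0, 0, 0, 0, 1],
  [0, 0, 0, 0, 0, 0, 1],
])

```text
time: 60.05
tool_pos: [451.8, -326.9, 180.3]
tcp_rot: [-180.0, 0.0, -0.0]
ft_force: [0.7, 0.1, 0.4]
finger_gap: 85.2
grip_force: 0.0
```

Run:
```python
from h import *
st(); dishes(dict(lead=(456,99),brass=(456,-24),iron=(452,-148)),('top',))
a=snapshot('top')[:,:,::-1]; b=snapshot('side')[:,:,::-1]
cv2.imwrite('pics/v13.png',np.hstack([cv2.resize(a[100:300,100:367],(400,300)),cv2.resize(b[130:330,160:427],(400,300))]))
```

```text
t60.0 [ 451.8 -326.9  180.3] [-1.7997e+02  1.0000e-02 -1.0000e-02] F [0.7 0.1 0.4] gap 85.2
top lead [208.5 222.5  11.9] [455. 100.]
top brass [245.2 224.4  11.7] [452. -24.]
top iron [281.3 226.7  11.8] [ 447. -147.]
```

View pics/v13.png

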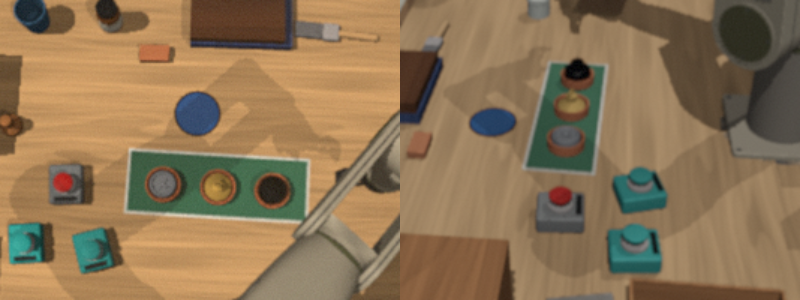

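All three dishes stand wholly on the mat, the plunger is up, and the arm is clear.

```bash
python3 -c "from bench import hand_in; print(hand_in())"
```

```text
the job is handed in; nothing more can be done
None
```

Job handed in: lead, brass and iron were recorded in that order, with the brass dish re-centred after it was knocked aside, and all three dishes stand on the mat with the plunger up; `hand_in()` returned no verdict.

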